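Put the refractometer away in its case

TASK

Lay the hand refractometer in the free bay of its open blue case, eyepiece towards the hinge, down on the bay's floor so that nothing stands above the rim, and let go of it while the lid is still open. Then close the lid fully without slamming it. Set the instrument down gently, leave the small bottle lying in its bay, and do not disturb the glassware, bottles and tape around.

Things in the scene. Friction and masses are not known exactly. Their poses are not given: they have to be found in the camera images.
- refr_center (a point): Hand refractometer on the bench, 160 mm long, 0.18 to 0.29 kg: orange box-shaped grip (85 long, 32 wide, from 9 to 41 mm above its underside), round green eyepiece with a metal band at one end (50 diameter, 35 long), bare metal prism head at the other (28 wide, 44 high, 40 long). This point: middle of the grip, 25 mm above the underside; x along it to the eyepiece end (80 mm away), z up.
- refr_eye (a point): Centre of the refractometer's eyepiece, on its long axis, 62.5 mm in +x from refr_center, 25 mm above the underside. Same axes.
- refr_head (a point): Centre of the refractometer's prism head, 60 mm in -x from refr_center, 25 mm above the underside. Same axes.
- case: Blue hinged case fixed to the bench, outside 200 mm along its x, 188 along y, rim 64 mm high; walls and floor 6 mm thick. Origin: centre of its underside; z up, x from the front wall to the hinge wall. The free bay is on its +y side (see bay); a partition, top 46 mm above the underside, parts it from the small bay (y -88 to -32) that holds a small bottle.
- bay (a point): Middle of the free bay's floor, at x 0, y +30, z 6 mm from the case's origin, same axes. The bay is 188 mm long (x) and, in the middle, 116 wide as room for fingers (y -58 to +58 from here). Properly laid in, the refractometer lies over this point, its x along the bay's x, its underside on the floor, its top 8 mm below the rim.
- bay_eye (a point): Floor of the bay's hinge end, 69.5 mm in +x from bay: here two grey blocks, tops 36 mm above the bay's floor, leave a slot 68 mm wide and 49 long (from x = 45 mm to the wall) for the eyepiece.
- bay_head (a point): Floor of the bay's front end, 69.5 mm in -x from bay: here two grey blocks, tops 36 mm above the bay's floor, leave a slot 42 mm wide and 49 long that takes the prism head but not the eyepiece.
- lid (a joint): Lid angle: 0 is fully closed on the rim, 1.57 upright, at most 1.95 (leaning back); starts open at 1.55 to 1.85. A stiff friction hinge: the lid stays where it is left and moves under 3 N or less at its free edge.
- lid_hinge (a point): Middle of the hinge line (parallel to the case's y), 100 mm in +x from the case's centre, 64.5 mm above its underside, at the lid's inner face. The lid: blue plate 200 mm from hinge to free edge, 188 wide, 8 thick, a yellow thumb tab (60 wide, 8 thick) in the middle of the free edge reaching 23 mm further. Axes turn with the lid: -x to the free edge, z out of the outer face.
- lid_edge (a point): Middle of the lid's free edge (at the foot of the yellow tab), half-way through its thickness, 200 mm from the hinge line.
- vial_center (a point): Small amber bottle with white cap, 30 mm in diameter and 90 long, lying in the case's small bay, its centre 21 mm above the case's underside. Leave it there.
- flask_a: Conical flask with orange content, 72 mm across, 112 high, standing on the bench; origin at the centre of its underside. Bystander.
- flask_b: A second conical flask, like the first. Bystander.
- amber: Amber reagent bottle, 64 mm in diameter, 145 high; origin at the centre of its underside. Bystander.
- beaker: Empty glass beaker, 68 mm across, 85 high; origin at the centre of its underside. Bystander.
- reagent: White bottle with red cap, 72 mm in diameter, 160 high; origin at the centre of its underside. Bystander.
- tape: Roll of yellow tape lying flat, 96 mm across, 24 high; origin at the centre of its underside. Bystander.
Not all that is in view belongs to the job. Leave any black look-alike of the part that bears refr_center alone.

How it is judged:
By the outcome, as a careful person would: the job done as asked, in the order asked, and still so for the second after the job is handed in, with the robot touching nothing.
It also fails if it takes over 56 s, if anything falls off the work surface, if the arm or the gripper's body presses on something with over 40 N, if the wrist force passes 120 N, or if a joint passes its speed limit or range.

ROBOT

A 6-joint arm with a two-finger parallel gripper is mounted at the origin on the work surface. World frame = base frame: x ahead of the robot, y to its left, z up, the work surface at z = 0. Lengths are in m, angles in degrees, forces in N, time in s.
With the tool pointing down it reaches from about 0.25 to 0.725 m from the base axis. Payload 9.7 kg.
Tool frame: the origin (TCP) lies midway between the tips of the shut fingers; the grasp point (between the pads) lies 19 mm behind it; x points along the fingers, y is the direction in which the jaws open and shut, and the axes are right-handed (so a half turn about x gives the same grasp; the last joint's range is limited). The gripper opens to 85 mm and grips with 20 to 120 N. Pads are 22 mm wide; open, the fingers measure 114 mm over their backs; the gripper's body (76 mm by 85 mm) begins 54 mm behind the grasp point. The pads swing forward as they close: fully open they stand 13 mm farther back than shut.
Start: joints at [74.198, 4.979, 10.078, 95.1, 0, 90], TCP at [0.15, 0.529, 0.201] pointing down, gripper open.
Joint ranges: [-179.16, 179.16], [-48.56, 103.87], [-65.8, 70.77], [-126.05, 130.52], [-82.76, 87.17], [-180, 180]. Speed limits (degrees/s): [127.2, 127.2, 147.25, 180, 180, 180].

INTERFACE

Orientations are given as [roll, pitch, yaw] about the fixed x, y, z axes, in that order (R = Rz(yaw) Ry(pitch) Rx(roll)).
In Python, from workcell import bot, cams gives the robot as it stands.
- The arm moves only by the tool apply_moves, never from a script. Its argument "commands" is a list of rows, each a list of 5 numbers: the shift along the tool's x, y, z in m, then the turn about the tool's x in rad, then the opening, from -1 (shut) to 1 (fully open). In form: [[tx, ty, tz, roll, hand], ...]. A call has 1 to 12 rows; each row is the pose to reach, as a shift and turn from the pose measured when the call began, along the tool's axes at that moment; what a row does not reach only later rows make up. A row lasts 1/10 s, in which the tool goes at most 50 mm and 8.59 degrees, less where a joint would pass 70% of its speed; a pose out of reach is approached as far as the arm can. A call with a gripper value outside its range is refused whole. The fingers move at their own pace and stop on an object; "newtons" is the grip in N (left out, the last holds). Time passes only in rows, so rows that repeat a pose let the fingers close. It gives the time, the measured TCP pose, the force and the opening at its end, in the units of the state.
- bot.get_obs(): the state, without advancing time (a new reading comes with each control period).
- cams.camera(name): name is "scene" or "top" or "wrist"; returns a dict with "frame" (420x560x3 uint8, blue, green, red), "depth" (420x560 float32, m along the optical axis (not along the pixel's ray), 0 where there is no reading), "camera_matrix" (3x3 intrinsics, pixels), "R" (3x3) and "t" (3): a world point X has camera coordinates R X + t; the wrist camera has in their place "mount" (4x4, takes a point from camera to tool coordinates, whose origin is the TCP and whose axes are the tool frame's). Camera axes: x right, y down, z forward; pixel columns grow to the right and rows downward; lengths in m; the calibration is good to about 2 mm. A picture is of the moment at which its call begins: read the wrist's pose just before it.
- bot.job_done(): hands the job in, once; it reports no verdict.
Trained networks look in the newest picture that a camera, given by its name, has taken for a name from the list of things; names that differ only in an ending like _2 or _b are one class to them, and where a whole thing is asked for, a point or a joint stands for the part that bears it (a point fixed in the world has none). Each returns a list of dicts, best first, with "confidence" (0 to 1); they miss things now and then, are a little off and sometimes report something else, mostly with a low value. They report only what shows in the picture. A call takes as long as a camera call. They do not tell look-alikes from the thing itself.
- cams.spot_in(name, camera): "rect" ([left, top, right, bottom] in pixels, round what is visible of it).
The state is a dict: "time": time; "q": joint angles; "qd": joint speeds; "joint_efforts": joint torques, N m; "ee_pos": TCP position; "tcp_rot": TCP orientation; "wrist_force": force on the tool from outside, world axes, zero at the start; "torque": the same for the moment, N m; "opening": finger opening in m.
Only numpy, scipy, OpenCV 4.12 (cv2) and the standard library are available. Lean on these libraries where they do the work, as an engineer would, in place of code of your own. Each camera call takes 0.05 s, during which the arm holds its last target. There are 200 camera calls.

## Working session

There is one attempt and no reset: what is moved stays moved. The work goes in short steps, Python scripts to look and compute and a tool call to move; the robot and the scene stay as the last step left them, time stands still between calls to the robot, and variables do not carry over. Pictures are saved under pics/ and viewed, about 8 in all and at most 12, crops included, and the job is handed in when it is done.

Besides the shell and the picture viewer there is one more tool, called after "Emit:" as name(argument=value, ...) on one line, values as JSON. apply_moves: Moves the arm, as the interface text tells. Its arguments: {"type":"object","properties":{"commands":{"type":"array"},"newtons":{"type":"number"}},"required":["commands"]}

```bash
mkdir -p pics
cat > h.py <<'E'
import numpy as np, cv2
from workcell import bot, cams
def cw(c):
    return c["R"], c["t"]
def world(c, u, v, d):
    K=c["camera_matrix"]; p=np.array([(u-K[0,2])*d/K[0,0],(v-K[1,2])*d/K[1,1],d])
    return c["R"].T@(p-c["t"])
def cloud(c):
    K=c["camera_matrix"]; d=c["depth"].astype(float); v,u=np.indices(d.shape)
    P=np.stack([(u-K[0,2])*d/K[0,0],(v-K[1,2])*d/K[1,1],d],-1)
    W=(P-np.asarray(c["t"]).ravel())@np.asarray(c["R"]); W[d==0]=np.nan
    return W
E
python3 - <<'E'
from h import *
a=cams.camera("scene"); b=cams.camera("top")
print(bot.get_obs())
for n,c in(("scene",a),("top",b)):
    W=cloud(c); np.save(n+".npy",W); cv2.imwrite(f"pics/{n}0.png",c["frame"])
    print(n,"cam pos",-np.array(c["R"]).T@np.array(c["t"]).ravel())
    for t in("refr_center","refr_eye","refr_head","case","lid","bay","lid_edge","vial_center","flask_a","amber","beaker","reagent","tape"):
        for r in cams.spot_in(t,n)[:3]:
            l,tp,rr,bt=[int(x) for x in r["rect"]]; m=W[(tp+bt)//2,(l+rr)//2]
            print(t,r["rect"],round(r["confidence"],2),np.round(m,3))
E
```

```text
{'time': 0.1, 'q': array([7.41984852e+01, 5.00923354e+00, 1.00378745e+01, 9.50984294e+01,
       4.31335492e-04, 9.00008225e+01]), 'qd': array([-0.03776183, -0.10761925,  0.02360863,  0.05082585,  0.07445738,
        0.07599865]), 'joint_efforts': array([ 1.00486086e-03, -5.21562195e+01,  4.65655518e+01,  1.59082201e-02,
        5.00272881e-05, -2.47332122e-05]), 'ee_pos': array([0.14970052, 0.52898577, 0.19993162]), 'tcp_rot': array([ -90.35329607,   89.93021024, -106.1556336 ]), 'wrist_force': array([-0.2285939 , -0.11281226,  0.46959082]), 'torque': array([-0.01159783, -0.00015572, -0.06797439]), 'opening': 0.08515601532188809}
scene cam pos [1.30946665 0.23590931 0.82082438]
refr_center [181.2, 196.0, 224.8, 230.5] 0.97 [ 0.554 -0.257  0.04 ]
refr_center [205.2, 136.2, 237.1, 170.0] 0.94 [ 0.217 -0.35   0.031]
refr_center [171.9, 159.9, 208.5, 195.2] 0.7 [ 0.4   -0.385  0.039]
refr_eye [168.8, 162.7, 204.1, 196.9] 0.92 [ 0.416 -0.388  0.041]
refr_eye [107.3, 225.3, 166.1, 248.8] 0.87 [ 0.699 -0.395  0.036]
refr_eye [205.2, 139.0, 240.9, 165.1] 0.87 [ 0.217 -0.346  0.036]
refr_hea
[... 1689 characters left out ...]
.551 0.149 0.042]
lid [148.2, 132.4, 198.6, 223.6] 0.92 [0.54  0.225 0.196]
bay [153.8, 132.9, 274.2, 242.3] 0.45 [0.551 0.149 0.042]
lid_edge [148.7, 133.4, 199.4, 220.1] 0.61 [0.542 0.225 0.198]
vial_center [220.6, 176.0, 255.1, 187.0] 0.83 [0.57  0.084 0.037]
flask_a [225.1, 100.4, 251.7, 132.0] 0.89 [0.743 0.083 0.084]
flask_a [326.2, 108.9, 351.1, 139.6] 0.82 [ 0.733 -0.194  0.073]
amber [300.6, 98.5, 326.7, 135.5] 0.78 [ 0.739 -0.122  0.106]
beaker [422.1, 186.9, 456.4, 212.3] 0.6 [ 0.536 -0.491  0.012]
reagent [100.7, 164.8, 139.2, 198.1] 0.79 [0.546 0.384 0.115]
reagent [147.5, 130.5, 199.3, 227.1] 0.51 [0.538 0.225 0.196]
tape [135.7, 232.3, 169.1, 263.5] 0.82 [ 0.385  0.32  -0.003]
```

Run:
```python
import cv2,numpy as np
a=cv2.imread("pics/scene0.png");b=cv2.imread("pics/top0.png")
cv2.imwrite("pics/v1.png",np.vstack([cv2.resize(b[90:350,90:460],(740,520),interpolation=2)]))
c=b[120:350,330:460]; c=cv2.resize(c,(339,600),interpolation=2)
d=cv2.resize(a[130:260,100:250],(461,400),interpolation=2); d=np.vstack([d,np.zeros((200,461,3),np.uint8)])
cv2.imwrite("pics/v2.png",np.hstack([c,d]))
```

```text
(no output)
```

View pics/v1.png

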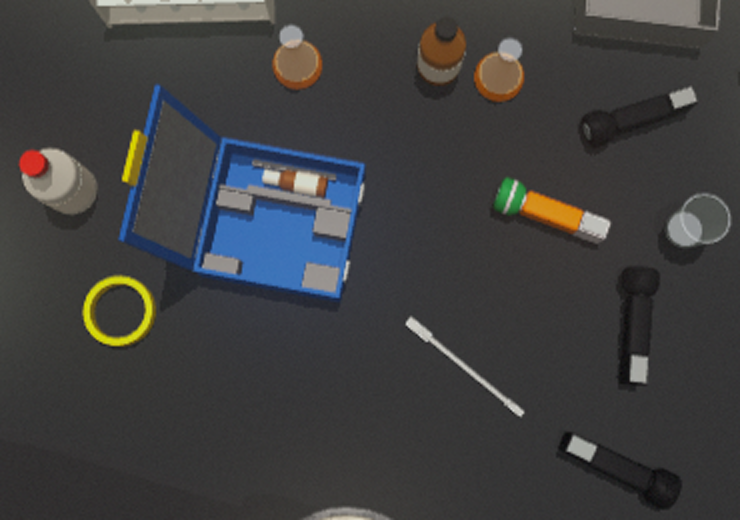

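View pics/v2.png

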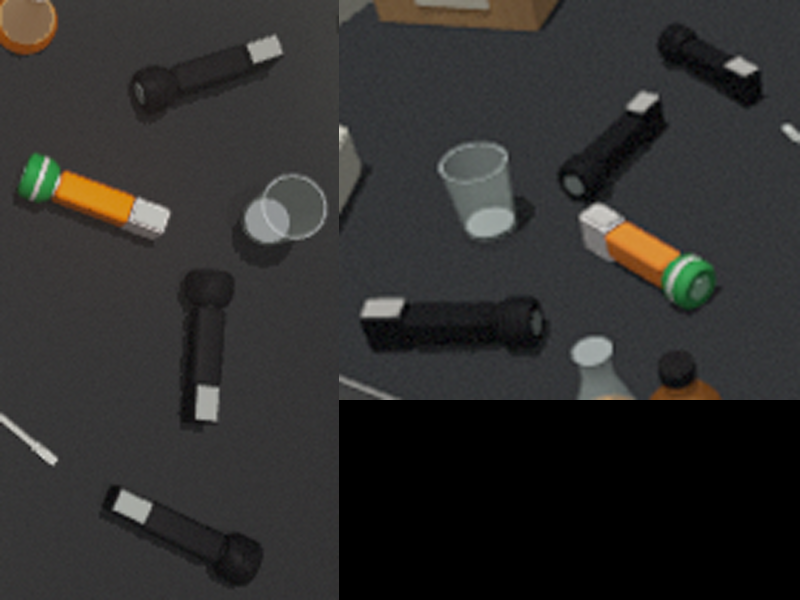

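The target is the orange and green refractometer at full-frame top px (365,195). The three black look-alikes are at (410,152), (408,252) and (400,325), and I leave those alone. The crop confirms the choice: green eyepiece at the left, metal head at the right. The case is hinged on the world +y side.

Run:
```python
from h import *
from scipy.optimize import least_squares
def norm(v): return v/np.linalg.norm(v)
S=np.load("scene.npy");T=np.load("top.npy");fs=cv2.imread("pics/scene0.png");ft=cv2.imread("pics/top0.png")
def near(W,x0,x1,y0,y1,z0,z1): return (W[...,0]>x0)&(W[...,0]<x1)&(W[...,1]>y0)&(W[...,1]<y1)&(W[...,2]>z0)&(W[...,2]<z1)
for n,W,f in(("s",S,fs),("t",T,ft)):
    h=cv2.cvtColor(f,cv2.COLOR_BGR2HSV); H,Sa,V=h[...,0].astype(int),h[...,1],h[...,2]
    box=near(W,.4,.65,-.4,-.15,.01,.08)
    o=box&(H>5)&(H<22)&(Sa>120); g=box&(H>40)&(H<90)&(Sa>100); m=box&(Sa<70)&(V>110)
    top=box&(W[...,2]>.034)
    P=W[o&top]; G=W[g&top]; M=W[m&(W[...,2]>.036)]
    print(n,"orange",len(P),P.mean(0).round(4),"green",np.median(G,0).round(4),"metal",np.median(M,0).round(4), "zmax",np.percentile(P[:,2],[50,95]).round(4))
    Q=W[top&(o|g|m)][:,:2]; r=cv2.minAreaRect(P[:,:2].astype(np.float32)*1000); print(" orange rect",r)
    # case rim
    b=near(W,.3,.7,-.05,.28,.056,.072)&(H>95)&(H<125)&(Sa>120)
    R=W[b]; 
    r=cv2.minAreaRect((R[:,:2]*1000).astype(np.float32)); print(" rim",len(R),R[:,2].mean().round(4),r)
    L=near(W,.3,.75,.15,.36,.085,.3)&~((W[...,0]>.52)&(W[...,1]>.33))
    L=W[L&((H>95)&(H<125)&(Sa>120)|(Sa<60))]
    c=L.mean(0); u,s,vt=np.linalg.svd(L-c,full_matrices=False); print(" lid",len(L),c.round(3),"normal",vt[2].round(3),s.round(3), L.min(0).round(3),L.max(0).round(3))
    y=near(W,.3,.75,.15,.36,.2,.32)&(H>22)&(H<35)&(Sa>150); print(" tab",W[y].mean(0) if y.any() else None)
```

```text
s orange 187 [ 0.543  -0.2764  0.0396] green [ 0.5681 -0.21    0.0437] metal [ 0.5278 -0.3263  0.0455] zmax [0.0398 0.0427]
 orange rect ((541.6607055664062, -277.0086364746094), (85.39073944091797, 32.660091400146484), 68.32909393310547)
 rim 636 0.0618 ((519.8271484375, 101.30111694335938), (206.1234893798828, 196.3418426513672), 82.57056427001953)
 lid 281 [0.608 0.22  0.201] normal [ 0.169  0.966 -0.198] [1.064 0.657 0.042] [0.451 0.191 0.086] [0.638 0.261 0.262]
 tab [0.55039838 0.24531653 0.27774356]
t orange 320 [ 0.5368 -0.2761  0.0398] green [ 0.5567 -0.2157  0.0447] metal [ 0.5201 -0.328   0.0455] zmax [0.0398 0.0442]
 orange rect ((537.4736328125, -276.27642822265625), (81.52583312988281, 31.71504783630371), 69.34969329833984)
 rim 750 0.0635 ((517.06201171875, 102.07862854003906), (203.94931030273438, 189.28553771972656), 80.51126098632812)
 lid 2562 [0.534 0.223 0.184] normal [ 0.161  0.964 -0.21 ] [2.752 2.702 0.071] [0.441 0.189 0.085] [0.631 0.26  0.264]
 tab [0.53976715 0.24358348 0.27640887]
```

```bash
cat >> h.py <<'E'
from scipy.spatial.transform import Rotation as Rn
def pose():
    o=bot.get_obs(); return o, np.array(o["ee_pos"]), Rn.from_euler("xyz",o["tcp_rot"],degrees=True).as_matrix()
def plan(target, yaw_y):
    """tool shift and roll so TCP is at target with tool y along world angle yaw_y (mod 180)"""
    o,p,R=pose(); s=R.T@(np.array(target)-p)
    cur=np.degrees(np.arctan2(R[1,1],R[0,1]))
    dw=(yaw_y-cur+90)%180-90           # world turn
    print("t",round(o["time"],2),"p",p.round(4),"F",np.round(o["wrist_force"],1),"open",round(o["opening"],4),"q",np.round(o["q"],1),"cur yaw_y",cur.round(2))
    print("shift",s.round(4),"roll",round(-np.radians(dw),4),"or",round(-np.radians(dw-np.sign(dw)*180),4),"toolx",R[:,0].round(3))
E
python3 -c "
from h import *
plan([.538,-.277,.2],69-90)"
```

```text
t 1.4 p [0.1498 0.5292 0.2006] F [-0.2  0.1 -0.3] open 0.0855 q [74.2  5.  10.1 95.1  0.  90. ] cur yaw_y 74.2
shift [ 6.000e-04 -6.701e-01  5.931e-01] roll -1.48 or 1.6616 toolx [-0. -0. -1.]
```

Emit:
apply_moves(commands=[[-0.04, -0.67, 0.593, 1.66, 1], [-0.04, -0.67, 0.593, 1.66, 1], [-0.04, -0.67, 0.593, 1.66, 1], [-0.04, -0.67, 0.593, 1.66, 1], [-0.04, -0.67, 0.593, 1.66, 1], [-0.04, -0.67, 0.593, 1.66, 1], [-0.04, -0.67, 0.593, 1.66, 1], [-0.04, -0.67, 0.593, 1.66, 1], [-0.04, -0.67, 0.593, 1.66, 1], [-0.04, -0.67, 0.593, 1.66, 1], [-0.04, -0.67, 0.593, 1.66, 1], [-0.04, -0.67, 0.593, 1.66, 1]])

```text
time: 2.6
ee_pos: [0.4102, -0.0131, 0.2278]
tcp_rot: [114.0, 89.9, 2.8]
wrist_force: [1.0, 1.4, 0.4]
opening: 0.0858
```

```bash
python3 -c "
from h import *
plan([.538,-.277,.22],69-90)"
```

```text
t 2.6 p [ 0.4102 -0.0131  0.2278] F [1.  1.4 0.4] open 0.0858 q [ -1.8 -13.3  -4.   99.2   0.  109.4] cur yaw_y -21.24
shift [0.008  0.2147 0.1997] roll -0.0042 or 3.1374 toolx [ 0.001  0.    -1.   ]
```

Emit:
apply_moves(commands=[[0.008, 0.215, 0.2, -0.004, 1], [0.008, 0.215, 0.2, -0.004, 1], [0.008, 0.215, 0.2, -0.004, 1], [0.008, 0.215, 0.2, -0.004, 1], [0.008, 0.215, 0.2, -0.004, 1], [0.008, 0.215, 0.2, -0.004, 1], [0.008, 0.215, 0.2, -0.004, 1], [0.008, 0.215, 0.2, -0.004, 1]])

```text
time: 3.4
ee_pos: [0.538, -0.278, 0.2187]
tcp_rot: [-128.3, 89.9, 120.6]
wrist_force: [-0.2, 0.3, 0.5]
opening: 0.0855
```

```bash
cat >> h.py <<'E'
def wrist():
    o,p,R=pose(); c=cams.camera("wrist"); K=c["camera_matrix"]; d=c["depth"].astype(float); v,u=np.indices(d.shape)
    P=np.stack([(u-K[0,2])*d/K[0,0],(v-K[1,2])*d/K[1,1],d],-1); M=np.array(c["mount"])
    W=(P@M[:3,:3].T+M[:3,3])@R.T+p; W[d==0]=np.nan
    return c["frame"],W
E
python3 - <<'E'
from h import *
f,W=wrist(); cv2.imwrite("pics/w1.png",f)
h=cv2.cvtColor(f,cv2.COLOR_BGR2HSV); H,Sa,V=h[...,0].astype(int),h[...,1],h[...,2]
o=(H>5)&(H<22)&(Sa>120)&(W[...,2]>.036)&(W[...,2]<.05); g=(H>40)&(H<90)&(Sa>100)&(W[...,2]>.03)
P=W[o];print(len(P),np.median(P,0).round(4),cv2.minAreaRect((P[:,:2]*1000).astype(np.float32)),"green",W[g].mean(0).round(4),g.sum())
plan([.538,-.277,.008],69-90)
E
```

```text
583 [ 0.5326 -0.2878  0.0401] ((537.45458984375, -276.71612548828125), (81.7815933227539, 28.305830001831055), 70.16607666015625) green [ 0.5603 -0.2178  0.0438] 1143
t 3.45 p [ 0.538  -0.2772  0.2197] F [0.5 0.5 0. ] open 0.0852 q [-27.3  13.4  21.7  98.3   0.   83.8] cur yaw_y -21.03
shift [ 2.117e-01 -1.000e-04  0.000e+00] roll -0.0006 or 3.141 toolx [ 0.001  0.001 -1.   ]
```

View pics/w1.png

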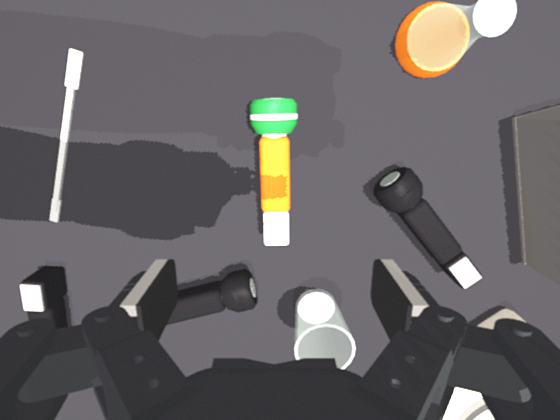

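The wrist picture shows the target, eyepiece at (274,115) and head at (277,228), upright in view and so aligned with the tool. Depth puts the grip centre at about (0.5375, -0.277).

Emit:
apply_moves(commands=[[0.05, 0, 0, 0, 1], [0.1, 0, 0, 0, 1], [0.14, 0, 0, 0, 1], [0.17, 0, 0, 0, 1], [0.19, 0, 0, 0, 1], [0.2, 0, 0, 0, 1], [0.208, 0, 0, 0, 1], [0.21, 0, 0, 0, 1], [0.21, 0, 0, 0, 1]])

```text
time: 4.35
ee_pos: [0.5385, -0.277, 0.0108]
tcp_rot: [111.9, 89.9, 0.9]
wrist_force: [0.9, -0.5, 0.7]
opening: 0.0854
```

Emit:
apply_moves(commands=[[0, 0, 0, 0, 0.0], [0, 0, 0, 0, -0.2], [0, 0, 0, 0, -0.4], [0, 0, 0, 0, -0.6], [0, 0, 0, 0, -0.8], [0, 0, 0, 0, -1], [0, 0, 0, 0, -1], [0, 0, 0, 0, -1]], newtons=35)

```text
time: 5.15
ee_pos: [0.5385, -0.277, 0.0107]
tcp_rot: [111.8, 89.9, 0.8]
wrist_force: [-0.6, 0.1, 0.8]
opening: 0.0006
```

Run:
```python
from h import *
f,W=wrist(); t=cams.camera("top"); 
cv2.imwrite("pics/v4.png",np.hstack([cv2.resize(f,(400,300)),cv2.resize(t["frame"][120:240,310:470],(400,300),interpolation=2)]))
W=cloud(t)
h=cv2.cvtColor(t["frame"],cv2.COLOR_BGR2HSV); H,Sa=h[...,0].astype(int),h[...,1]
for n,m in(("o",(H>5)&(H<22)&(Sa>120)),("g",(H>40)&(H<90)&(Sa>100))):
    m&=(W[...,0]>.4)&(W[...,0]<.7)&(W[...,1]<-.1)&(W[...,1]>-.4)&(W[...,2]>.02); print(n,m.sum(),W[m].mean(0))
print(bot.get_obs())
```

```text
o 91 [ 0.54702833 -0.24793468  0.03910763]
g 143 [ 0.55723012 -0.21643737  0.04416592]
{'time': 5.25, 'q': array([-2.72446620e+01,  1.29677882e+01, -1.94994232e+00,  7.49976345e+01,
        4.51833844e-02,  8.37707108e+01]), 'qd': array([-0.04172549,  0.01488189,  0.05322877,  0.03513443, -0.05836542,
        0.05077067]), 'joint_efforts': array([-3.28701833e-03, -6.04985976e+01,  4.62330973e+01, -1.43582857e-02,
        2.57298474e-03, -1.14535675e-05]), 'ee_pos': array([ 0.53849229, -0.27699825,  0.0107142 ]), 'tcp_rot': array([111.86676516,  89.90405936,   0.85142575]), 'wrist_force': array([ 0.39995826,  0.42180833, -0.24266157]), 'torque': array([ 0.0096989 , -0.05914866,  0.04822746]), 'opening': 3.5850534385367894e-06}
```

View pics/v4.png

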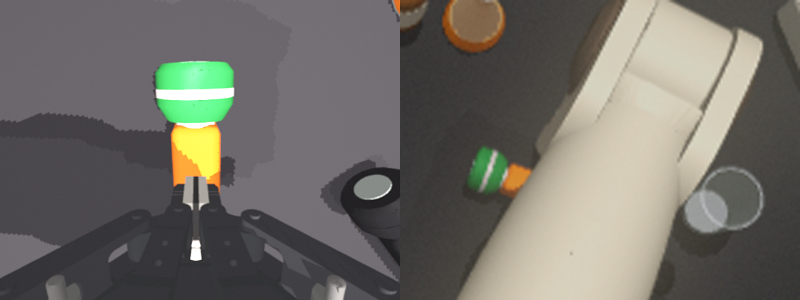

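Run:
```python
from h import *
o,p,R=pose()
f,W=wrist(); c=cams.camera("wrist"); d=c["depth"]; print(np.array(c["mount"]).round(3))
for u,v in((275,100),(275,185),(275,225),(273,240),(273,255),(268,262),(278,262),(273,280),(273,300),(273,350),(250,255),(296,255),(100,60)):
    print((u,v),f[v,u],d[v,u].round(3),W[v,u].round(4),"tool",(R.T@(W[v,u]-p)).round(3))
cv2.imwrite("pics/v5.png",cv2.resize(f[150:420,140:420],(800,600)))
```

```text
[[-0.001 -0.281  0.96  -0.173]
 [ 1.    -0.001  0.     0.   ]
 [ 0.001  0.96   0.281 -0.071]
 [ 0.     0.     0.     1.   ]]
(275, 100) [195 255 150] 0.128 [ 0.5655 -0.2082  0.0483] tool [-0.038  0.001 -0.074]
(275, 185) [ 80 244 255] 0.147 [ 0.5528 -0.2416  0.0405] tool [-0.03   0.001 -0.038]
(275, 225) [ 90 251 255] 0.152 [ 0.546  -0.2593  0.0402] tool [-0.029  0.001 -0.019]
(273, 240) [ 58 167 254] 0.154 [ 0.5426 -0.2654  0.0415] tool [-0.031 -0.    -0.012]
(273, 255) [44 44 43] 0.141 [ 0.542  -0.2669  0.0543] tool [-0.044 -0.    -0.011]
(268, 262) [166 173 178] 0.135 [ 0.5401 -0.2662  0.0608] tool [-0.05  -0.002 -0.011]
(278, 262) [137 142 147] 0.135 [ 0.5439 -0.2677  0.0608] tool [-0.05   0.002 -0.011]
(273, 280) [48 46 48] 0.121 [ 0.5419 -0.2672  0.075 ] tool [-0.064 -0.    -0.01 ]
(273, 300) [78 75 78] 0.119 [ 0.5395 -0.2734  0.0777] tool [-0.067 -0.    -0.004]
(273, 350) [255 255 255] 0.163 [ 0.5222 -0.3184  0.0464] tool [-0.036 -0.     0.044]
(250, 255) [ 54 165 255] 0.157 [ 0.5294 -0.2693  0.0396] tool [-0.029 -0.011 -0.004]
(296, 255) [ 51 165 255] 0.155 [ 0.5499 -0.2769  0.0404] tool [-0.03   0.011 -0.004]
(100, 60) [109 103 107] 0.169 [ 0.489  -0.1564 -0.0009] tool [ 0.012 -0.089 -0.095]
```

View pics/v5.png

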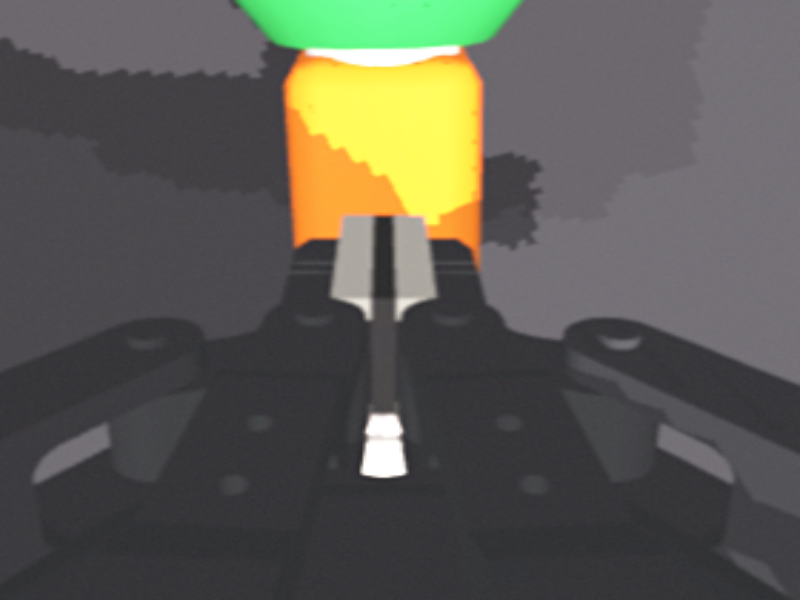

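Emit:
apply_moves(commands=[[-0.05, 0, 0, 0, -1], [-0.1, 0, 0, 0, -1], [-0.1, 0, 0, 0, -1], [-0.1, 0, 0, 0, -1]])

```text
time: 5.75
ee_pos: [0.5391, -0.2774, 0.1124]
tcp_rot: [94.3, 89.7, -16.7]
wrist_force: [-0.1, 0.4, 0.0]
opening: -0.0002
```

Run:
```python
from h import *
o,p,R=pose(); print(p.round(4),o["opening"])
f,W=wrist(); T=(W-p)@R
for v in range(225,275,4): print(v,[ (T[v,u].round(3).tolist(),f[v,u].tolist()) for u in (262,268,284)])
s=cams.camera("scene"); S=(cloud(s)-p)@R
m=(np.abs(S[...,1])<.03)&(np.abs(S[...,2])<.03)&(S[...,0]>-.1)&(S[...,0]<.04)
print("scene: tool x hist",np.histogram(S[m][:,0],bins=np.arange(-.1,.045,.01)))
```

```text
[ 0.5391 -0.2774  0.1124] -0.00017376317890882751
225 [([0.072, -0.009, 0.017], [70, 213, 255]), ([0.071, -0.004, 0.017], [69, 216, 255]), ([0.071, 0.008, 0.017], [69, 210, 255])]
229 [([0.073, -0.009, 0.021], [100, 255, 255]), ([0.072, -0.004, 0.021], [101, 255, 255]), ([0.072, 0.008, 0.021], [100, 255, 255])]
233 [([0.072, -0.009, 0.024], [99, 255, 255]), ([0.072, -0.004, 0.024], [99, 255, 255]), ([0.071, 0.008, 0.024], [101, 255, 255])]
237 [([0.071, -0.009, 0.027], [99, 255, 255]), ([0.07, -0.004, 0.027], [96, 255, 255]), ([0.072, 0.008, 0.028], [99, 255, 255])]
241 [([0.071, -0.009, 0.031], [97, 255, 255]), ([0.072, -0.005, 0.031], [97, 255, 255]), ([0.073, 0.008, 0.031], [99, 255, 255])]
245 [([0.072, -0.009, 0.034], [99, 255, 255]), ([0.072, -0.005, 0.034], [99, 255, 255]), ([0.072, 0.008, 0.035], [98, 255, 255])]
249 [([-0.037, -0.005, -0.011], [178, 182, 184]), ([-0.036, -0.002, -0.01], [178, 184, 188]), ([-0.037, 0.005, -0.01], [176, 182, 186])]
253 [([-0.042, -0.005, -0.011], [177, 185, 190]), ([-0.041, -0.002, -0.01], [178, 185, 192]), ([-0.042, 0.005, -0.011], [176, 183,
[... 363 characters left out ...]
 188, 193]), ([-0.052, 0.004, -0.01], [176, 184, 189])]
269 [([-0.055, -0.005, -0.01], [175, 183, 188]), ([-0.057, -0.002, -0.011], [180, 188, 193]), ([-0.055, 0.004, -0.01], [177, 185, 190])]
273 [([-0.059, -0.004, -0.01], [177, 183, 189]), ([-0.059, -0.002, -0.011], [176, 183, 188]), ([-0.059, 0.004, -0.011], [176, 183, 190])]
scene: tool x hist (array([43, 60, 43, 20, 33, 30, 20,  0,  0,  0,  0,  0,  0,  0]), array([-1.00000000e-01, -9.00000000e-02, -8.00000000e-02, -7.00000000e-02,
       -6.00000000e-02, -5.00000000e-02, -4.00000000e-02, -3.00000000e-02,
       -2.00000000e-02, -1.00000000e-02, -5.55111512e-17,  1.00000000e-02,
        2.00000000e-02,  3.00000000e-02,  4.00000000e-02]))
```

The wrist and scene depths agree that the shut fingertips are about 35 mm behind the reported TCP. The fingers therefore closed above the grip without touching it. I'll allow for the 35 mm and go lower.

Emit:
apply_moves(commands=[[0, 0, 0, 0, 1], [0, 0, 0, 0, 1], [0, 0, 0, 0, 1], [0, 0, 0, 0, 1], [0, 0, 0, 0, 1], [0.04, 0, 0, 0, 1], [0.07, 0, 0, 0, 1], [0.09, 0, 0, 0, 1], [0.105, 0, 0, 0, 1], [0.117, 0, 0, 0, 1], [0.127, 0, 0, 0, 1], [0.127, 0, 0, 0, 1]])

```text
time: 7.05
ee_pos: [0.5376, -0.2765, -0.0183]
tcp_rot: [-131.2, 89.9, 117.7]
wrist_force: [-0.4, 0.1, 0.5]
opening: 0.0857
```

Emit:
apply_moves(commands=[[0.005, 0, 0, 0, 1], [0.009, 0, 0, 0, 1], [0.009, 0, 0, 0, 0.2], [0.009, 0, 0, 0, 0], [0.009, 0, 0, 0, -0.2], [0.009, 0, 0, 0, -0.4], [0.009, 0, 0, 0, -0.6], [0.009, 0, 0, 0, -0.8], [0.009, 0, 0, 0, -1], [0.009, 0, 0, 0, -1]], newtons=35)

```text
time: 8.05
ee_pos: [0.5379, -0.2767, -0.0268]
tcp_rot: [-166.6, 90.0, 82.4]
wrist_force: [-0.7, -0.4, 5.3]
opening: 0.0318
```

Emit:
apply_moves(commands=[[-0.01, 0, 0, 0, -1], [-0.03, 0, 0, 0, -1], [-0.07, 0, 0, 0, -1], [-0.12, 0, 0, 0, -1], [-0.17, 0, 0, 0, -1], [-0.17, 0, 0, 0, -1]], newtons=45)

```text
time: 8.65
ee_pos: [0.54, -0.2779, 0.1512]
tcp_rot: [88.7, 89.4, -22.3]
wrist_force: [0.5, 0.1, -0.9]
opening: 0.0318
```

```bash
python3 -c "
from h import *
f,W=wrist(); cv2.imwrite('pics/v6.png',f[::2,::2])
plan([.487,.03,.15],80.5-90)"
```

```text
t 8.7 p [ 0.5392 -0.2775  0.1473] F [-0.   0.2 -2.2] open 0.0313 q [-27.3  11.7  11.6  89.7   0.   83.8] cur yaw_y -21.02
shift [-0.0036 -0.159  -0.2683] roll -0.201 or 2.9406 toolx [ 0.005 -0.002 -1.   ]
```

Emit:
apply_moves(commands=[[-0.02, -0.15, -0.2, -0.2, -1], [-0.02, -0.15, -0.2, -0.2, -1], [-0.02, -0.15, -0.2, -0.2, -1], [-0.02, -0.15, -0.2, -0.2, -1], [-0.02, -0.15, -0.2, -0.2, -1], [-0.02, -0.15, -0.2, -0.2, -1], [-0.02, -0.15, -0.2, -0.2, -1], [-0.02, -0.15, -0.2, -0.2, -1]])

```text
time: 9.5
ee_pos: [0.4706, -0.0375, 0.1655]
tcp_rot: [71.9, 89.8, -27.6]
wrist_force: [-0.2, -0.1, -2.7]
opening: 0.0315
```

Run:
```python
from h import *
from scipy.optimize import least_squares
f,W=wrist(); cv2.imwrite("pics/w7.png",f); np.save("w7.npy",W)
T=np.load("top.npy");ft=cv2.imread("pics/top0.png")
for n,W,f in(("wrist",W,f),("top",T,ft)):
    h=cv2.cvtColor(f,cv2.COLOR_BGR2HSV); H,Sa=h[...,0].astype(int),h[...,1]
    B=(np.abs(W[...,0]-.52)<.14)&(np.abs(W[...,1]-.1)<.14)
    m=B&(np.abs(W[...,2]-.064)<.004)&(H>95)&(H<125)&(Sa>100); R=W[m][:,:2]
    # rim ring: mid-line of wall at |x|=97,|y|=91 mm
    def res(q):
        c,s=np.cos(q[2]),np.sin(q[2]); d=R-q[:2]; x=d@[c,s]; y=d@[-s,c]
        return np.maximum(np.abs(x)-.097,np.abs(y)-.091)
    r=least_squares(res,[.517,.102,np.radians(80.5)],loss="soft_l1",f_scale=.003)
    print(n,len(R),r.x[:2].round(4),np.degrees(r.x[2]).round(2),"rms",np.sqrt((res(r.x)**2).mean()).round(4))
    q=r.x; c,s=np.cos(q[2]),np.sin(q[2])
    g=B&(np.abs(W[...,2]-.042)<.004)&(Sa<60); d=W[g][:,:2]-q[:2]; x=d@[c,s]; y=d@[-s,c]
    for sx in(1,-1):
        for sy in(1,-1):
            k=(sx*x>.045)&(sx*x<.1)&(sy*(y-.03)>.0)&(sy*(y-.03)<.056)
            if k.sum()>15: print("block",sx,sy,k.sum(),"inner y off bay",np.percentile(y[k]-.03,[2,98]).round(4),"x",np.percentile(x[k],[2,98]).round(4))
plan([.487,.03,.17],80.5-90)
```

```text
wrist 3100 [0.5174 0.1001] 80.64 rms 0.0019
block -1 1 352 inner y off bay [0.0222 0.0558] x [-0.0601 -0.0457]
block -1 -1 183 inner y off bay [-0.0555 -0.0226] x [-0.05   -0.0459]
top 620 [0.5161 0.1003] 80.62 rms 0.0021
block 1 1 114 inner y off bay [0.0351 0.0537] x [0.0461 0.0917]
block 1 -1 125 inner y off bay [-0.0556 -0.0347] x [0.0465 0.0926]
block -1 1 193 inner y off bay [0.0217 0.0537] x [-0.0915 -0.0467]
block -1 -1 186 inner y off bay [-0.0551 -0.0217] x [-0.0912 -0.0467]
t 9.55 p [ 0.4706 -0.0378  0.1655] F [-0.7  0.1 -2.6] open 0.0316 q [-4.5 -6.5 -5.2 91.1 -0.1 95.1] cur yaw_y -9.62
shift [-0.0045  0.0048 -0.0696] roll -0.0021 or 3.1395 toolx [ 0.004 -0.002 -1.   ]
```

View pics/w7.png

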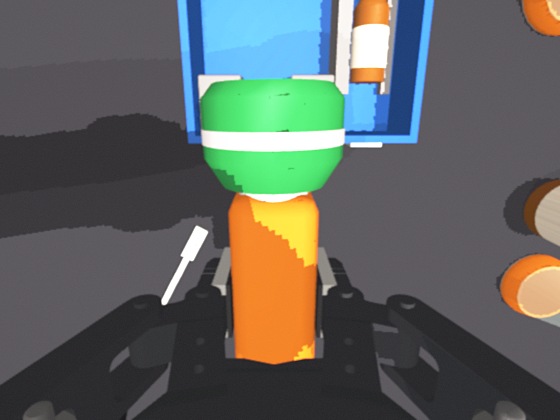

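The wrist view shows the refractometer held straight: eyepiece at (273,130) and grip centred between the pads at (275,290), with the case bay ahead. The rim and blocks fit to within 2 mm.

Run:
```python
from h import *
W=np.load("w7.npy"); f=cv2.imread("pics/w7.png"); o,p,R=pose(); T=(W-p)@R
h=cv2.cvtColor(f,cv2.COLOR_BGR2HSV); H,Sa=h[...,0].astype(int),h[...,1]
o_=(H>5)&(H<25)&(Sa>120)&(np.abs(T[...,0]+.03)<.02)&(np.abs(T[...,1])<.02)&(np.abs(T[...,2])<.08)
g=(H>40)&(H<90)&(Sa>80)&(np.abs(T[...,1])<.035)
for n,m in(("o",o_),("g",g)):
    P=T[m]; print(n,m.sum(),"x",np.percentile(P[:,0],[2,50,98]).round(4),"y",np.percentile(P[:,1],[1,99]).round(4),"z",np.percentile(P[:,2],[1,99]).round(4))
P=T[o_&(np.abs(T[...,1])<.01)&(T[...,2]<0.03)]; print("slope dx/dz",np.polyfit(P[:,2],P[:,0],1)); print("yaw slope dy/dz, green mean y",T[g][:,1].mean())
plan([.4874,.1052,.13],80.63-90)
```

```text
o 9 x [-0.0499 -0.0395 -0.0347] y [-0.0121  0.0194] z [-0.0404 -0.0106]
g 12152 x [-0.0765 -0.0724 -0.0603] y [-0.0229  0.0217] z [-0.0791 -0.0453]Traceback (most recent call last):
  File "<stdin>", line 8, in <module>
    raise TypeError("expected non-empty vector for x")
TypeError: expected non-empty vector for x
```

Run:
```python
from h import *
plan([.4874,.1052,.12],80.63-90)
```

```text
t 9.55 p [ 0.4706 -0.0378  0.1655] F [-0.7  0.1 -2.6] open 0.0316 q [-4.5 -6.5 -5.2 91.1 -0.1 95.1] cur yaw_y -9.62
shift [ 0.0453 -0.0076 -0.1438] roll -0.0044 or 3.1372 toolx [ 0.004 -0.002 -1.   ]
```

Emit:
apply_moves(commands=[[0.0, -0.0076, -0.144, -0.004, -1], [0.0, -0.0076, -0.144, -0.004, -1], [0.0, -0.0076, -0.144, -0.004, -1], [0.03, -0.0076, -0.144, -0.004, -1], [0.045, -0.0076, -0.144, -0.004, -1], [0.06, -0.0076, -0.144, -0.004, -1], [0.06, -0.0076, -0.144, -0.004, -1]])

```text
time: 10.25
ee_pos: [0.4865, 0.1038, 0.103]
tcp_rot: [14.4, 89.8, -85.1]
wrist_force: [-0.5, -1.0, -3.3]
opening: 0.0316
```

Run:
```python
from h import *
plan([.4874,.1052,-.0208],80.63-90)
```

```text
t 10.25 p [0.4865 0.1038 0.103 ] F [-0.5 -1.  -3.3] open 0.0316 q [ 12.1  -3.   -8.8  84.2  -0.2 111.7] cur yaw_y -9.52
shift [ 0.1238  0.0006 -0.0019] roll -0.0025 or 3.1391 toolx [ 0.    -0.003 -1.   ]
```

Emit:
apply_moves(commands=[[0.02, 0.0006, -0.0017, -0.002, -1], [0.05, 0.0006, -0.0017, -0.002, -1], [0.075, 0.0006, -0.0017, -0.002, -1], [0.09, 0.0006, -0.0017, -0.002, -1], [0.1, 0.0006, -0.0017, -0.002, -1], [0.108, 0.0006, -0.0017, -0.002, -1], [0.113, 0.0006, -0.0017, -0.002, -1], [0.116, 0.0006, -0.0017, -0.002, -1], [0.118, 0.0006, -0.0017, -0.002, -1], [0.12, 0.0006, -0.0017, -0.002, -1]])

```text
time: 11.25
ee_pos: [0.4877, 0.1051, -0.0166]
tcp_rot: [29.3, 89.8, -70.1]
wrist_force: [1.0, 0.5, -2.1]
opening: 0.0315
```

Run:
```python
from h import *
f,W=wrist(); cv2.imwrite("pics/w8.png",cv2.resize(f,(400,300)))
plan([.4874,.1052,-.0208],80.63-90)
```

```text
t 11.3 p [ 0.4875  0.1051 -0.017 ] F [ 0.2  0.2 -2.2] open 0.0311 q [ 12.3  -0.4 -19.7  70.7  -0.2 111.7] cur yaw_y -9.39
shift [ 0.0038 -0.0001 -0.0001] roll -0.0004 or 3.1412 toolx [ 0.001 -0.003 -1.   ]
```

View pics/w8.png

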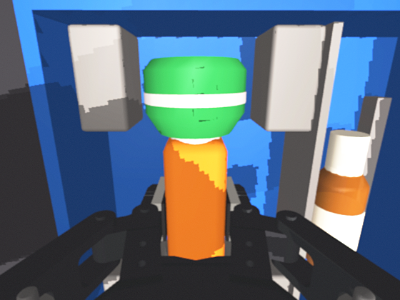

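The eyepiece sits centred between the hinge-end blocks at (195,95), with nothing touching. Next is the last few millimetres down.

Emit:
apply_moves(commands=[[0.001, 0, 0, 0, -1], [0.002, 0, 0, 0, -1], [0.003, 0, 0, 0, -1], [0.0035, 0, 0, 0, -1], [0.004, 0, 0, 0, -1], [0.004, 0, 0, 0, -1]])

```text
time: 11.9
ee_pos: [0.4876, 0.1051, -0.0207]
tcp_rot: [23.0, 89.8, -76.4]
wrist_force: [-0.5, -1.7, 0.8]
opening: 0.0313
```

Emit:
apply_moves(commands=[[0, 0, 0, 0, -0.2], [0, 0, 0, 0, -0.1], [0, 0, 0, 0, 0.1], [0, 0, 0, 0, 0.2], [0, 0, 0, 0, 0.2], [0, 0, 0, 0, 0.2]], newtons=20)

```text
time: 12.5
ee_pos: [0.4882, 0.1051, -0.0205]
tcp_rot: [45.2, 89.8, -54.2]
wrist_force: [4.7, -0.0, -0.5]
opening: 0.0513
```

Emit:
apply_moves(commands=[[-0.01, 0, 0, 0, 0.2], [-0.03, 0, 0, 0, 0.2], [-0.07, 0, 0, 0, 0.2], [-0.12, 0, 0, 0, 0.2], [-0.16, 0, 0.05, 0, 0.2], [-0.2, 0, 0.1, 0, 0.2], [-0.24, 0, 0.1, 0, -1], [-0.28, 0, 0.1, 0, -1], [-0.28, 0, 0.1, 0, -1], [-0.28, 0, 0.1, 0, -1]])

```text
time: 13.5
ee_pos: [0.4715, 0.0071, 0.2612]
tcp_rot: [67.6, 89.7, -31.9]
wrist_force: [0.3, 0.2, -1.3]
opening: 0.0003
```

Run:
```python
from h import *
f,W=wrist(); cv2.imwrite("pics/w9.png",f)
h=cv2.cvtColor(f,cv2.COLOR_BGR2HSV); H,Sa=h[...,0].astype(int),h[...,1]
q=np.array([.517,.1003]);a=np.radians(80.63);c,s=np.cos(a),np.sin(a)
d=W[...,:2]-q; x=d@[c,s]; y=d@[-s,c]; inn=(np.abs(x)<.094)&(np.abs(y)<.088)
for n,m in(("o",(H>5)&(H<25)&(Sa>120)&(y>-.02)),("g",(H>40)&(H<90)&(Sa>80)),("lightmetal",(Sa<40)&(y>0)&(y<.06)&(x<-.03)&(W[...,2]>.045))):
    m=m&inn&(W[...,2]>.03); print(n,m.sum(),"x",np.percentile(x[m],[2,98]).round(4),"y",np.percentile(y[m],[2,98]).round(4),"z",np.percentile(W[...,2][m],[50,99]).round(4))
# lid plane & tab
m=(x>.095)&(x<.2)&(np.abs(y)<.09)&(W[...,2]>.085)&(W[...,2]<.27)
P=np.c_[x[m],y[m],W[...,2][m]]; k=P.mean(0); v=np.linalg.svd(P-k,full_matrices=False)[2][2]; print("lid",m.sum(),k.round(3),v.round(3),"angle",(np.pi/2+np.arctan2(-v[2]*np.sign(v[0]),abs(v[0]))).round(3))
o,p,R=pose(); print("tool in case frame",((p[:2]-q)@[c,s]).round(3),((p[:2]-q)@[-s,c]).round(3),p.round(4)); plan(p,0)
```

```text
o 430 x [-0.0398  0.0393] y [0.0146 0.0447] z [0.0446 0.0469]
g 1269 x [0.0442 0.077 ] y [0.008  0.0517] z [0.0507 0.056 ]
lightmetal 26573 x [-0.093  -0.0651] y [0.0027 0.0574] z [0.3691 0.3891]<stdin>:10: RuntimeWarning: Mean of empty slice.
  ret = um.true_divide(
Traceback (most recent call last):
IndexError: index 2 is out of bounds for axis 0 with size 0
```

View pics/w9.png

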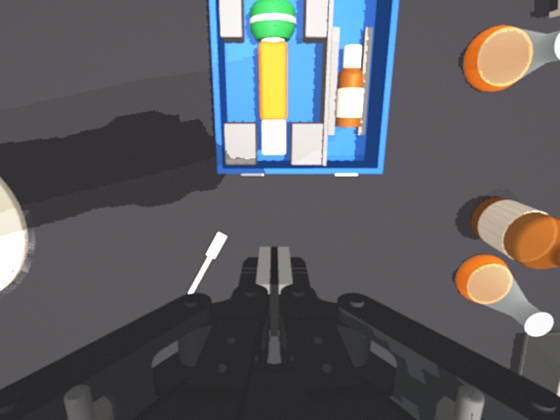

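Placement measures well: the eyepiece spans x +44 to +77 mm towards the hinge, y is centred at +30 mm, and the top is at z 0.056 (8 mm below the rim). The bottle is still in its bay. Next I take the shut fingers over and behind the lid.

Run:
```python
from h import *
q=np.array([.517,.1003]);a=np.radians(80.63);c,s=np.cos(a),np.sin(a)
t=q+.215*np.array([c,s]); print(t); plan([*t,.315],-9.37)
```

```text
[0.55200401 0.31243137]
t 13.55 p [0.4711 0.0073 0.2597] F [-0.2  0.5 -1.3] open -0.0002 q [ 1.000e+00 -4.100e+00  7.600e+00  1.016e+02 -1.000e-01  1.004e+02] cur yaw_y -9.4
shift [-0.056   0.0301 -0.3141] roll -0.0006 or 3.141 toolx [ 0.001 -0.002 -1.   ]
```

Emit:
apply_moves(commands=[[-0.04, 0.03, -0.03, 0, -1], [-0.06, 0.03, -0.06, 0, -1], [-0.06, 0.03, -0.1, 0, -1], [-0.06, 0.03, -0.15, 0, -1], [-0.06, 0.03, -0.2, 0, -1], [-0.06, 0.03, -0.25, 0, -1], [-0.06, 0.03, -0.3, 0, -1], [-0.06, 0.03, -0.314, 0, -1], [-0.06, 0.03, -0.314, 0, -1], [-0.06, 0.03, -0.314, 0, -1]])

```text
time: 14.55
ee_pos: [0.5514, 0.3123, 0.3176]
tcp_rot: [-4.1, 89.8, -103.5]
wrist_force: [0.3, -0.8, 0.0]
opening: 0.0
```

Run:
```python
from h import *
q=np.array([.517,.1003]);a=np.radians(80.63);c,s=np.cos(a),np.sin(a)
t=q+.2*np.array([c,s]); print(t); plan([*t,.195],-9.37)
o,p,R=pose(); print("R",R.round(3).tolist())
S=cams.camera("scene"); W=cloud(S); f=S["frame"]; cv2.imwrite("pics/s10.png",cv2.resize(f[80:320,230:480],(600,576)))
h=cv2.cvtColor(f,cv2.COLOR_BGR2HSV); H,Sa=h[...,0].astype(int),h[...,1]
y=(H>22)&(H<35)&(Sa>150)&(W[...,2]>.2); d=W[y].mean(0)[:2]-q; print("tab case x,y,z",(d@[c,s]).round(3),(d@[-s,c]).round(3),W[y][:,2].max().round(3),y.sum())
```

```text
[0.54956187 0.29763151]
t 14.55 p [0.5514 0.3123 0.3176] F [ 0.3 -0.8  0. ] open 0.0 q [ 29.6  23.9  46.6 112.9  -0.2 129. ] cur yaw_y -9.34
shift [0.1226 0.0006 0.0143] roll 0.0005 or -3.1411 toolx [-0.001 -0.004 -1.   ]
R [[-0.001, 0.987, -0.162], [-0.004, -0.162, -0.987], [-1.0, -0.0, 0.004]]
tab case x,y,z 0.149 -0.009 0.283 69
```

View pics/s10.png

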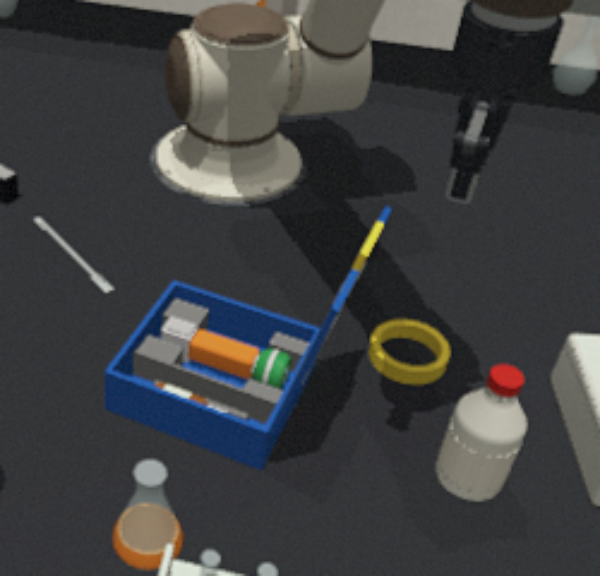

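The refractometer lies in the bay with the lid open. The gripper at (465,150) is behind and above the lid, and the bottle and tape are clear. I'll lower, then push.

Emit:
apply_moves(commands=[[0.04, 0, 0.005, 0, -1], [0.08, 0, 0.01, 0, -1], [0.11, 0, 0.014, 0, -1], [0.122, 0, 0.014, 0, -1], [0.122, 0, 0.014, 0, -1]])

```text
time: 15.1
ee_pos: [0.5482, 0.2953, 0.1948]
tcp_rot: [-16.9, 89.7, -116.4]
wrist_force: [0.9, 0.5, 1.0]
opening: 0.0001
```

```bash
cat > sweep.py <<'E'
from h import *
import sys
q=np.array([.517,.1003]);a=np.radians(80.63);c,s=np.cos(a),np.sin(a)
o,p,R=pose(); print(p.round(4),np.round(o["wrist_force"],1),"case x",((p[:2]-q)@[c,s]).round(4))
for th in np.linspace(float(sys.argv[1]),float(sys.argv[2]),int(sys.argv[3])):
    x=.111-.17*np.cos(th)+.008*np.sin(th); z=.0295+.17*np.sin(th)+.008*np.cos(th)
    t=R.T@(np.array([*(q+x*np.array([c,s])),z])-p); print(round(th,2),t.round(3).tolist())
E
python3 sweep.py 1.75 1.15 12
```

```text
[0.5482 0.2953 0.1948] [0.9 0.5 1. ] case x 0.1975
1.75 [-0.0, 0.001, 0.048]
1.7 [-0.002, 0.001, 0.057]
1.64 [-0.003, 0.001, 0.067]
1.59 [-0.004, 0.001, 0.076]
1.53 [-0.004, 0.001, 0.085]
1.48 [-0.004, 0.001, 0.094]
1.42 [-0.003, 0.001, 0.104]
1.37 [-0.002, 0.001, 0.113]
1.31 [-0.0, 0.001, 0.122]
1.26 [0.002, 0.001, 0.131]
1.2 [0.004, 0.001, 0.14]
1.15 [0.008, 0.001, 0.149]
```

Emit:
apply_moves(commands=[[0, 0, 0.015, 0, -1], [0, 0, 0.025, 0, -1], [0, 0, 0.035, 0, -1], [0, 0, 0.045, 0, -1], [-0.002, 0, 0.055, 0, -1], [-0.003, 0, 0.065, 0, -1], [-0.004, 0, 0.075, 0, -1], [-0.004, 0, 0.085, 0, -1], [-0.004, 0, 0.094, 0, -1], [-0.003, 0, 0.104, 0, -1], [-0.002, 0, 0.113, 0, -1], [0, 0, 0.122, 0, -1]])

```text
time: 16.3
ee_pos: [0.528, 0.1742, 0.1955]
tcp_rot: [-14.8, 89.7, -114.3]
wrist_force: [1.2, 1.8, 1.7]
opening: -0.0001
```

```bash
python3 sweep.py 1.27 0.61 13
```

```text
[0.528  0.1742 0.1955] [1.2 1.8 1.7] case x 0.0748
1.27 [0.001, 0.001, 0.006]
1.22 [0.004, 0.001, 0.015]
1.16 [0.007, 0.001, 0.024]
1.1 [0.011, 0.001, 0.033]
1.05 [0.015, 0.001, 0.041]
1.0 [0.019, 0.001, 0.05]
0.94 [0.024, 0.001, 0.057]
0.88 [0.03, 0.001, 0.065]
0.83 [0.035, 0.001, 0.072]
0.78 [0.042, 0.001, 0.079]
0.72 [0.048, 0.001, 0.086]
0.66 [0.055, 0.001, 0.092]
0.61 [0.063, 0.002, 0.098]
```

Emit:
apply_moves(commands=[[0.004, 0, 0.015, 0, -1], [0.007, 0, 0.024, 0, -1], [0.011, 0, 0.033, 0, -1], [0.015, 0, 0.041, 0, -1], [0.019, 0, 0.05, 0, -1], [0.024, 0, 0.057, 0, -1], [0.03, 0, 0.065, 0, -1], [0.035, 0, 0.072, 0, -1], [0.042, 0, 0.079, 0, -1], [0.048, 0, 0.086, 0, -1], [0.055, 0, 0.092, 0, -1], [0.063, 0, 0.098, 0, -1]])

```text
time: 17.5
ee_pos: [0.5116, 0.0767, 0.1324]
tcp_rot: [-13.4, 89.7, -112.9]
wrist_force: [-0.0, -0.6, 1.0]
opening: 0.0
```

```bash
python3 sweep.py .6 0.1 13
python3 - <<'E'
from h import *
S=cams.camera("scene"); cv2.imwrite("pics/s11.png",cv2.resize(S["frame"][120:320,230:480],(500,400)))
E
```

```text
[0.5116 0.0767 0.1324] [-0.  -0.6  1. ] case x -0.0242
0.6 [0.0, 0.002, 0.001]
0.56 [0.006, 0.002, 0.005]
0.52 [0.012, 0.002, 0.009]
0.48 [0.018, 0.002, 0.012]
0.43 [0.024, 0.002, 0.016]
0.39 [0.031, 0.002, 0.019]
0.35 [0.037, 0.002, 0.022]
0.31 [0.044, 0.002, 0.024]
0.27 [0.051, 0.002, 0.026]
0.22 [0.057, 0.002, 0.028]
0.18 [0.064, 0.002, 0.03]
0.14 [0.071, 0.002, 0.032]
0.1 [0.078, 0.002, 0.033]
```

View pics/s11.png

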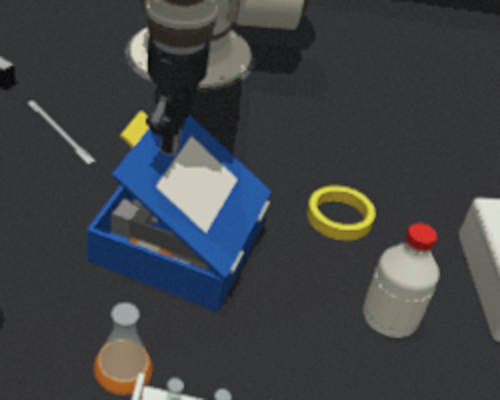

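The lid follows the fingertip at about 35°, with the tab at (135,128).

Emit:
apply_moves(commands=[[0.006, 0, 0.005, 0, -1], [0.012, 0, 0.009, 0, -1], [0.018, 0, 0.012, 0, -1], [0.024, 0, 0.016, 0, -1], [0.031, 0, 0.019, 0, -1], [0.037, 0, 0.022, 0, -1], [0.044, 0, 0.024, 0, -1], [0.051, 0, 0.026, 0, -1], [0.057, 0, 0.028, 0, -1], [0.064, 0, 0.03, 0, -1], [0.07, 0, 0.032, 0, -1], [0.074, 0, 0.033, 0, -1]])

```text
time: 18.75
ee_pos: [0.505, 0.0429, 0.0565]
tcp_rot: [-28.5, 89.6, -128.0]
wrist_force: [1.0, 0.7, 1.6]
opening: 0.0004
```

```bash
python3 sweep.py .1 -0.04 8
```

```text
[0.505  0.0429 0.0565] [1.  0.7 1.6] case x -0.0586
0.1 [0.002, 0.003, -0.001]
0.08 [0.005, 0.003, -0.001]
0.06 [0.009, 0.003, -0.0]
0.04 [0.012, 0.003, -0.0]
0.02 [0.016, 0.003, 0.0]
0.0 [0.019, 0.003, 0.0]
-0.02 [0.022, 0.003, 0.0]
-0.04 [0.026, 0.003, 0.0]
```

Emit:
apply_moves(commands=[[0.003, 0, 0, 0, -1], [0.006, 0, 0, 0, -1], [0.009, 0, 0, 0, -1], [0.011, 0, 0, 0, -1], [0.013, 0, 0, 0, -1], [0.015, 0, 0, 0, -1], [0.0165, 0, 0, 0, -1], [0.018, 0, 0, 0, -1], [0.018, 0, 0, 0, -1]])

```text
time: 19.65
ee_pos: [0.5053, 0.0428, 0.0416]
tcp_rot: [-10.3, 89.7, -109.8]
wrist_force: [-10.2, -1.4, 25.1]
opening: 0.0002
```

Emit:
apply_moves(commands=[[0.001, 0, 0, 0, -1], [0.0015, 0, 0, 0, -1], [0.0015, 0, 0, 0, -1]])

```text
time: 19.95
ee_pos: [0.5058, 0.0429, 0.0417]
tcp_rot: [8.3, 89.7, -91.3]
wrist_force: [-4.1, 0.3, 14.8]
opening: 0.0002
```

Emit:
apply_moves(commands=[[-0.02, 0, 0, 0, -1], [-0.06, 0, 0, 0, -1], [-0.11, 0, 0.02, 0, -1], [-0.16, 0, 0.07, 0, -1], [-0.2, 0, 0.12, 0, -1], [-0.22, 0, 0.16, 0, -1], [-0.22, 0, 0.2, 0, -1], [-0.22, 0, 0.2, 0, -1]])

```text
time: 20.75
ee_pos: [0.4724, -0.1563, 0.2642]
tcp_rot: [26.1, 89.6, -73.6]
wrist_force: [-0.1, 1.0, 0.5]
opening: 0.0002
```

Run:
```python
from h import *
q=np.array([.517,.1003]);a=np.radians(80.63);c,s=np.cos(a),np.sin(a)
f,Ww=wrist(); S=cams.camera("scene"); T=cams.camera("top")
for n,W in(("wrist",Ww),("scene",cloud(S)),("top",cloud(T))):
    d=W[...,:2]-q; x=d@[c,s]; y=d@[-s,c]; m=(np.abs(x)<.09)&(np.abs(y)<.085)&(W[...,2]<.13)&(W[...,2]>.03)
    if m.sum()<50: print(n,m.sum()); continue
    A=np.c_[x[m],y[m],np.ones(m.sum())]; k,*_=np.linalg.lstsq(A,W[...,2][m],rcond=None); print(n,m.sum(),"slope x,y",k[:2].round(4),"z at centre",k[2].round(4),"edge z",(k[2]-.1*k[0]).round(4))
cv2.imwrite("pics/v12.png",np.hstack([cv2.resize(f,(400,300)),cv2.resize(S["frame"][150:300,230:430],(400,300))]))
print(bot.get_obs()["time"],bot.get_obs()["ee_pos"])
```

```text
wrist 147 slope x,y [-2.0321  0.0078] z at centre -0.1106 edge z 0.0926
scene 2616 slope x,y [-0.0001  0.0009] z at centre 0.0722 edge z 0.0722
top 4113 slope x,y [-0.0005  0.0004] z at centre 0.0723 edge z 0.0723
20.9 [ 0.47269293 -0.15407681  0.26258116]
```

View pics/v12.png

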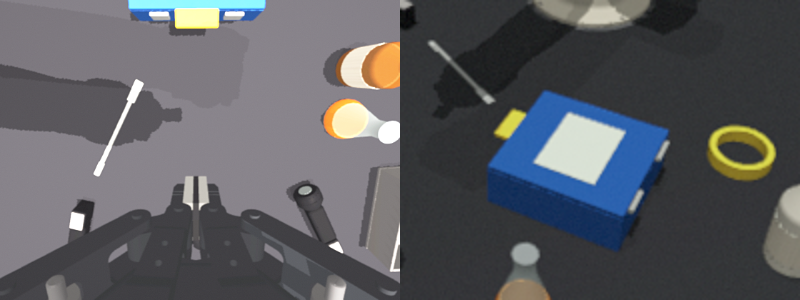

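The lid is flat and fully closed: outer face at z 0.0723, slope under 0.001 in both the top and scene views. The arm is clear.

```bash
python3 -c "
from h import *
print(bot.job_done())"
```

```text
the job is handed in; nothing more can be done
None
```

The refractometer is in the free bay of the blue case with its eyepiece towards the hinge. I let go of it with the lid still open, then closed the lid fully and handed the job in at about 21 s.

- **Placement:** the last check before closing showed it centred in the bay, with its top at z 0.056 m, 8 mm below the rim. Touchdown force was a few newtons, and the small bottle was still in its bay.
- **Lid:** I pushed it shut gradually with the closed fingers. The last press, with the lid already on its stop, read 25 N up and 10 N sideways at the wrist. Afterwards the top and scene cameras agree it is flat, with its outer face at 0.072 m (slope under 0.001). The wrist camera could not measure it because it saw only the front edge of the case.
- **First grasp missed:** the shut fingertips are really about 35 mm behind the reported TCP, as the wrist and scene depths both showed, so the fingers closed just above the grip without touching it. I allowed for this in every later move.
- **Surroundings:** the tape, the flask and the parts of bottles in the last pictures look undisturbed. I did not re-measure the surrounding items.

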